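Show a cleaned praline mould to the inspection camera

ROBOT

A 6-joint arm with a two-finger parallel gripper is mounted at the origin on the work surface. World frame = base frame: x ahead of the robot, y to its left, z up, the work surface at z = 0. Lengths are in m, angles in degrees, forces in N, time in s.
With the tool pointing down it reaches from about 0.35 to 0.875 m from the base axis. Payload 4.2 kg.
Tool frame: the origin (TCP) lies on the centre line of the jaws, within the pads' length; the fingertips stand 19 mm ahead of it and the grasp point (between the pads) is the TCP; x points along the fingers, y is the direction in which the jaws open and shut, and the axes are right-handed (so a half turn about x gives the same grasp; the last joint's range is limited). The gripper opens to 87 mm and grips with 3 to 60 N. Pads are 19 mm wide; open, the fingers measure 117 mm over their backs; the gripper's body (75 mm by 190 mm) begins 51 mm behind the grasp point.
Start: joints at [88.041, 22.042, 0.453, 0, -68.411, -14.817], TCP at [0.18, 0.598, 0.242] pointing down, gripper open.
Joint ranges: [-179.83, 179.83], [-69.29, 118.12], [-61.27, 80.66], [-181.25, 117.63], [-171.15, -9.14], [-177.46, 177.46]. Speed limits (degrees/s): [159.86, 159.86, 180, 180, 180, 180].

INTERFACE

Orientations are given as a 3x3 rotation matrix whose columns are the frame's x, y, z axes.
In Python, from station import r, viewer, job, spotter gives the robot as it stands.
- The arm moves only by the tool play_rows, never from a script. Its argument "commands" is a list of rows, each an object of numbers: "fingers": the gripper command: -1 is fully open, 1 is shut, values between are in proportion; "tx", "ty", "tz": the shift along the tool's x, y, z normalised to -1 to 1, where 1 is 750 mm; "ax", "ay", "az": the turn, a rotation vector about the tool's x, y, z normalised to -1 to 1, where 1 is pi rad. In form: [{"fingers": .., "tx": .., "ty": .., "tz": .., "ax": .., "ay": .., "az": ..}, ...]. A call has 1 to 5 rows; each row is the pose to reach, as a shift and turn from the pose commanded when the call began, along the tool's axes at that moment, turning the shorter way round; what a row does not reach only later rows make up. A row lasts 1/12 s, in which the tool goes at most 41.7 mm and 7.16 degrees, less where a joint would pass 70% of its speed; a pose out of reach is approached as far as the arm can. A call with a number of a shift or a turn outside -1 to 1 is refused whole. A call with a gripper value outside its range is refused whole. The fingers move at their own pace and stop on an object; the grip force is fixed at half the most. Time passes only in rows, so rows that repeat a pose let the fingers close. It gives the time, the measured TCP pose, the force and the opening at its end, in the units of the state.
- r.sense(): the state, without advancing time (a new reading comes with each control period).
- viewer.capture(name): name is "scene" or "side" or "wrist"; returns a dict with "image" (480x640x3 uint8, red, green, blue), "fx", "fy", "cx", "cy" (pixels), "R" (3x3) and "t" (3): a world point X has camera coordinates R X + t; the wrist camera has in their place "mount" (4x4, takes a point from camera to tool coordinates, whose origin is the TCP and whose axes are the tool frame's). Camera axes: x right, y down, z forward; pixel columns grow to the right and rows downward; lengths in m; the calibration is good to about 2 mm. A picture is of the moment at which its call begins: read the wrist's pose just before it. There is no depth.
- job.finish_job(): hands the job in, once; it reports no verdict.
Trained networks look in a picture, given as the dict that the camera call returned (one of the last four; its "shot" number tells which), for a name from the list of things; names that differ only in an ending like _2 or _b are one class to them, and where a whole thing is asked for, a point or a joint stands for the part that bears it (a point fixed in the world has none). Each returns a list of dicts, best first, with "score" (0 to 1); they miss things now and then, are a little off and sometimes report something else, mostly with a low value. They report only what shows in the picture. A call takes as long as a camera call. They do not tell look-alikes from the thing itself.
- spotter.find_in(name, picture): "uv" ([column, row] in pixels, amid what is visible of it).
- spotter.silhouettes(name, picture): "region" (480x640 bool, what is visible of it) and "uv" ([column, row] in pixels, amid what is visible of it).
The state is a dict: "time_s": time; "joints": joint angles; "joint_velocities": joint speeds; "effort": joint torques, N m; "tcp_pos": TCP position; "ee_rot": TCP orientation; "wrist_force": force on the tool from outside, world axes, zero at the start; "moment": the same for the moment, N m; "gripper_width": opening from 0.0 (shut) to 1.0 (fully open).
Only numpy, scipy, OpenCV 4.12 (cv2) and the standard library are available. Lean on these libraries where they do the work, as an engineer would, in place of code of your own. Each camera call takes 0.05 s, during which the arm holds its last target. There are 200 camera calls.

TASK

Take the praline mould with the red tape out of the drying rack and hold it up to the inspection camera for the residue check: its cavity side square to the lens, the taped edge uppermost and in line with the picture's top edge, the middle of that side in the middle of the picture and 200 mm in front of the lens. Finish while still holding it steady there, touching nothing but the gripper; do not put it down. Leave the other two moulds, the colour bottle and the bowl where they are, and do not touch the camera or its stand.

Things in the scene. Friction and masses are not known exactly. Their poses are not given: they have to be found in the camera images.
- mould_red: the mould to show: frosted pale polycarbonate slab 200 x 120 x 24 mm, 0.25 to 0.45 kg, standing on a long edge in the rack, RED tape on its upper edge and down both ends. Origin: centre of its underside as it stands. x: through the thickness, out of the cavity side (16 triangular cavities); y: along the 200 mm; z: up the 120 mm to the taped edge. Stands free, lifts straight up.
- mould_red_face (a point): centre of the red mould's cavity side (12 mm along x, 60 mm along z from the mould's origin; same axes): the point to bring in front of the lens.
- mould_red_edge (a point): middle of the red mould's upper edge (120 mm above its origin; same axes): the edge is 24 mm thick, bare for 90 mm here between the tapes, with a plain rim 24 mm high below it on both sides, where it can be gripped across x. Both broad sides are flat.
- inspection_camera: fixed camera head: blue 56 mm cube, black lens, white ring light 92 mm across. Origin: centre of the front glass, 275 mm above the table. It looks along its own -x, which slopes 25 degrees down; y: level, along the picture's width; z: picture's up. A mould shown properly has its x, y, z parallel to the camera's x, y, z: its upper edge leans 25 degrees away from the lens.
- show_point (a point): point in the air on the camera's line of sight, 200 mm in front of the glass and about 190 mm above the table; axes as the camera's. The centre of the mould's cavity side belongs here.
- camera_stand: fixed stand of the camera: steel foot 150 x 190 x 14 mm and, 60 mm along +x from its centre, a post 20 mm thick, 380 mm high. Origin: centre of the foot's underside, on the table; z up. The camera looks to the stand's -x side; the lens stands 48 mm out from the origin on that side, 108 mm from the post.
- drying_rack: fixed rack: drip tray 270 x 180 mm, runners (moulds stand on them) 14 mm above the table, eight wire hoops 77 mm high, 124 mm long in y, 32 mm apart in x. Origin: centre of its underside; x: across the slots, y: along them. Moulds stand at x = -96, 0, +96 mm in any order, up to 12 mm off in y, their x along the rack's x. Lift over 65 mm to clear the hoops, over 125 mm to clear other moulds.
- mould_blue: another mould of the same size, BLUE tape, square cavities, in another slot; stays there. Origin and axes as for the red one; its top is 134 mm above the table.
- mould_yellow: another mould of the same size, YELLOW tape, long bar cavities, in another slot; stays there. Origin and axes as for the red one; its top is 134 mm above the table.
- colour_bottle: orange bottle of cocoa-butter colour, 54 mm across, 130 mm high, standing loose on the table beyond the work; stays there. Origin: centre of its underside.
- dipping_bowl: small metal bowl, 120 mm across and 55 mm high, standing loose on the table near the robot; stays there. Origin: centre of its underside.
Mind the look-alikes: they are no part of the job. Leave any green look-alike of the mould_blue alone.

How it is judged (in metres and radians):
On the way:
1. the red-taped mould is gripped and lifted clear of the rack's hoops (height (world z) of mould_red above 0.08 m and contact force between the fingers and mould_red above 0.5 N and contact force between mould_red and drying_rack below 0.1 N), for 0.1 s.
At the end, for the whole second after the job is handed in: the gripper alone holds the red mould still, cavity side to the lens: its centre within 25 mm of the picture centre each way, 175-225 mm from the lens, square and level within 0.17 rad, taped edge up; other moulds, bottle and bowl within 20 mm of their starts (all of step 1 and x of mould_red_face in the frame of inspection_camera between -0.225 and -0.175 m and y of mould_red_face in the frame of inspection_camera between -0.025 and 0.025 m and z of mould_red_face in the frame of inspection_camera between -0.025 and 0.025 m and angle between the x axis of mould_red and the x axis of inspection_camera, either way round below 0.17 rad and angle between the y axis of mould_red and the y axis of inspection_camera, either way round below 0.17 rad and x of inspection_camera in the frame of mould_red above 0.1 m and angle between mould_red's own z axis and vertical below 0.8 rad and linear speed of mould_red below 0.03 m/s and angular speed of mould_red below 0.15 rad/s and contact force between mould_red and camera_stand below 0.1 N and contact force between mould_red and mould_blue below 0.1 N and contact force between mould_red and mould_yellow below 0.1 N and contact force between mould_red and colour_bottle below 0.1 N and contact force between mould_red and dipping_bowl below 0.1 N and distance of each of mould_blue, mould_yellow, colour_bottle, dipping_bowl from where it was at the start of the episode below 0.02 m); the arm keeps its last pose, push and grip.
It fails at once if another mould, the bottle or the bowl is moved by more than 20 mm or tipped by more than about 14 degrees (distance of any of mould_blue, mould_yellow, colour_bottle, dipping_bowl from where it was at the start of the episode above 0.02 m or angle between any of mould_blue, mould_yellow, colour_bottle, dipping_bowl's own z axis and vertical above 0.25 rad).
It fails at once if the camera or its stand is touched (more than 1 N) by the robot or the mould (contact force between any of the arm, the fingers, mould_red and camera_stand above 1 N).
It also fails if it takes over 40 s, if anything falls off the work surface, if the arm or the gripper's body presses on something with over 40 N, if the wrist force passes 120 N, or if a joint passes its speed limit or range.

## Working session

There is one attempt and no reset: what is moved stays moved. The work goes in short steps, Python scripts to look and compute and a tool call to move; the robot and the scene stay as the last step left them, time stands still between calls to the robot, and variables do not carry over. Pictures are saved under pics/ and viewed, about 8 in all and at most 12, crops included, and the job is handed in when it is done.

Besides the shell and the picture viewer there is one more tool, called as a command line: name --argument value ..., lists and objects as JSON in quotes. play_rows: Moves the arm, as the interface text tells. Its arguments: {"type":"object","properties":{"commands":{"type":"array"}},"required":["commands"]}

```bash
mkdir -p pics; ls; cat > h.py <<'E'
import numpy as np, cv2
from station import r, viewer, job, spotter
def save(p,n): cv2.imwrite(f'pics/{n}.png',cv2.cvtColor(p['image'],cv2.COLOR_RGB2BGR))
def cam(p,s=None):
    if 'R' in p: return np.array(p['R']),np.array(p['t'])
    M=np.array(p['mount']);T=np.eye(4);T[:3,:3]=s['ee_rot'];T[:3,3]=s['tcp_pos']
    W=np.linalg.inv(T@M);return W[:3,:3],W[:3,3]
def ray(p,uv,s=None):
    R,t=cam(p,s);d=R.T@np.array([(uv[0]-p['cx'])/p['fx'],(uv[1]-p['cy'])/p['fy'],1]);return -R.T@t,d/np.linalg.norm(d)
def plane(p,uv,z,s=None):
    o,d=ray(p,uv,s);return o+d*(z-o[2])/d[2]
def proj(p,X,s=None):
    R,t=cam(p,s);c=R@np.array(X)+t;return np.array([p['fx']*c[0]/c[2]+p['cx'],p['fy']*c[1]/c[2]+p['cy']])
def tri(rays):
    A=sum(np.eye(3)-np.outer(d,d) for o,d in rays);b=sum((np.eye(3)-np.outer(d,d))@o for o,d in rays);return np.linalg.solve(A,b)
E
python3 - <<'E'
from h import *
np.set_printoptions(precision=3,suppress=True)
s=r.sense();print(s['tcp_pos'],s['ee_rot'])
for n in('scene','side','wrist'):
    p=viewer.capture(n);save(p,n)
    print(n,p['fx'],cam(p,s))
    for k in('mould_red','mould_blue','mould_yellow','inspection_camera','camera_stand','drying_rack','colour_bottle','dipping_bowl'):
        print(k,[(np.round(a['uv']),round(a['score'],2)) for a in spotter.find_in(k,p)[:3]])
E
```

```text
pics
[0.18  0.598 0.24 ] [[-0.001 -0.289 -0.957]
 [-0.002 -0.957  0.289]
 [-1.     0.002 -0.   ]]
scene 433.9003355875791 (array([[ 0.778,  0.629, -0.008],
       [ 0.48 , -0.602, -0.637],
       [-0.406,  0.492, -0.77 ]]), array([-0.513, -0.108,  1.222]))
mould_red [(array([320., 223.]), 0.79)]
mould_blue [(array([351., 161.]), 0.93), (array([423., 198.]), 0.78), (array([284., 207.]), 0.76)]
mould_yellow []
inspection_camera [(array([207., 420.]), 0.82)]
camera_stand [(array([212., 446.]), 0.55)]
drying_rack [(array([332., 253.]), 0.83)]
colour_bottle [(array([369., 339.]), 0.88)]
dipping_bowl [(array([214., 302.]), 0.7)]
side 439.71389723577056 (array([[ 0.888,  0.46 , -0.011],
       [ 0.311, -0.616, -0.724],
       [-0.34 ,  0.639, -0.69 ]]), array([-0.583, -0.012,  1.359]))
mould_red [(array([307., 229.]), 0.55)]
mould_blue [(array([384., 199.]), 0.7), (array([278., 224.]), 0.64), (array([318., 178.]), 0.56)]
mould_yellow [(array([337., 237.]), 0.88)]
inspection_camera [(array([278., 350.]), 0.57)]
camera_stand [(array([272., 415.]), 0.67), (array([276., 350.]), 0.32)]
drying_rack [(array([319., 253.]), 0.65)]
colour_bottle []
dipping_bowl [(array([228., 300.]), 0.7)]
wrist 347.27157665903576 (array([[-0.288, -0.958,  0.002],
       [-0.912,  0.275,  0.305],
       [-0.292,  0.086, -0.952]]), array([ 0.623, -0.037,  0.392]))
mould_red []
mould_blue []
mould_yellow []
inspection_camera []
camera_stand []
drying_rack []
colour_bottle []
dipping_bowl []
```

View pics/scene.png

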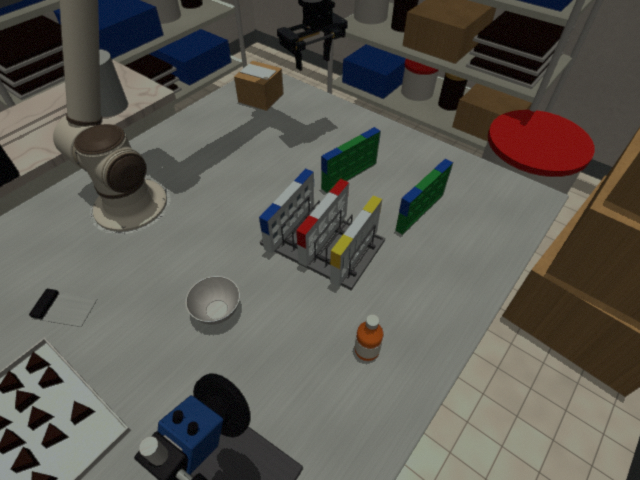

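View pics/side.png

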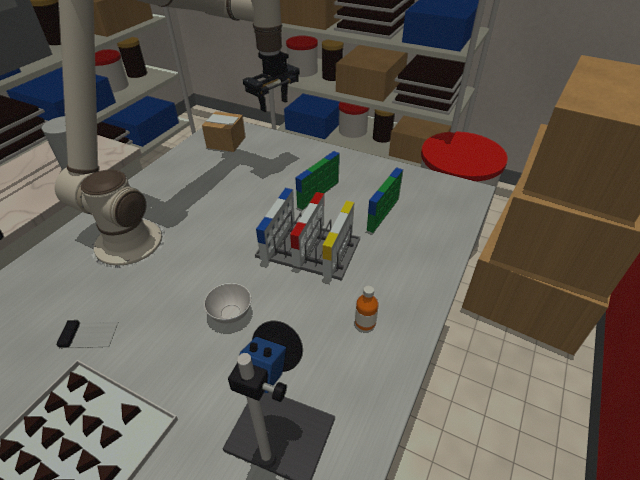

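The red mould is the middle one (scene ~(323,212), side ~(308,220)). The blue mould is left of it and the yellow one right. The camera head is at the bottom, looking up-picture, and the two green look-alikes stand behind. Next I'll zoom in and measure.

```bash
python3 - <<'E'
import cv2,numpy as np
a=cv2.imread('pics/scene.png')[160:300,250:400];b=cv2.imread('pics/side.png')[180:290,240:370]
c=cv2.imread('pics/scene.png')[360:480,120:320];d=cv2.imread('pics/side.png')[310:475,210:345]
f=lambda i,w,h:cv2.resize(i,(w,h),interpolation=cv2.INTER_CUBIC)
cv2.imwrite('pics/z.png',np.vstack([np.hstack([f(a,400,373)[:330],f(b,390,330)]),np.hstack([f(c,450,270),f(d,340,270)])]))
E
```

```text
(no output)
```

View pics/z.png

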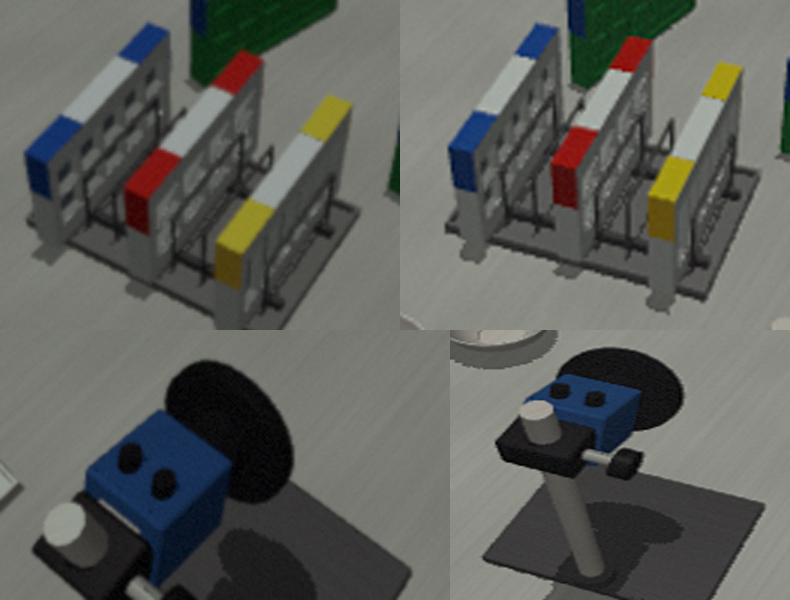

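```bash
python3 - <<'E'
from h import *
np.set_printoptions(precision=4,suppress=True)
S=viewer.capture('scene');D=viewer.capture('side')
fs=lambda u,v:(u/2.667+250,v/2.667+160); fd=lambda u,v:((u-400)/3+240,v/3+180)
a=[plane(S,fs(*q),.134) for q in((127,187),(151,198),(239,53),(264,63))]
b=[plane(D,fd(*q),.134) for q in((553,160),(578,168),(630,38),(655,43))]
for P in(a,b):
    P=np.array(P);y=(P[2]+P[3]-P[0]-P[1])/2;print(P.mean(0),np.linalg.norm(y),np.degrees(np.arctan2(y[1],y[0])))
print('ring',tri([ray(S,(221.8,405)),ray(D,(277.5,346.7))]))
g=lambda u,v:((u-450)/2.519+210,(v-330)/1.636+310)
F=np.array([plane(D,g(*q),.014) for q in((540,468),(765,507),(708,602),(484,560))]);print('foot',F,F.mean(0))
for i in range(4):
    e=F[(i+1)%4]-F[i];print(np.linalg.norm(e),np.degrees(np.arctan2(e[1],e[0])))
print('post',plane(D,g(592,574),.014))
for k in('colour_bottle','dipping_bowl'):
  x=spotter.find_in(k,S)
  if x: print(k,plane(S,x[0]['uv'],.06 if k[0]=='c' else .03))
E
```

```text
[0.5113 0.2311 0.134 ] 0.19417853211659905 97.16890646225298
[0.5139 0.2314 0.134 ] 0.19400427516106625 96.28007516315698
ring [ 0.7213 -0.2643  0.2798]
foot [[ 0.6155 -0.2603  0.014 ]
 [ 0.815  -0.219   0.014 ]
 [ 0.826  -0.3428  0.014 ]
 [ 0.6439 -0.382   0.014 ]] [ 0.7251 -0.301   0.014 ]
0.20370257962735894 11.680640813127676
0.12428791380719018 -84.94233242052483
0.18619254415090328 -167.869796112679
0.1249599026099234 103.13931337922165
post [ 0.7298 -0.3565  0.014 ]
colour_bottle [0.7707 0.0449 0.06  ]
dipping_bowl [ 0.4374 -0.0772  0.03  ]
```

Mould at about (0.513, 0.231), y axis at ~97°, cavity side toward +x. Lens near (0.72, -0.26), looking toward +y. Now I'll fly above the rack.

```bash
cat >> h.py <<'E'
from scipy.spatial.transform import Rotation as Ro
def down(yaw):
    y=np.radians(yaw);Y=np.array([np.cos(y),np.sin(y),0]);X=np.array([0,0,-1.]);return np.c_[X,Y,np.cross(X,Y)]
def plan(pos,rot):
    s=r.sense();R=np.array(s['ee_rot']);t=R.T@(np.array(pos)-s['tcp_pos']);w=Ro.from_matrix(R.T@rot).as_rotvec()
    print('t',np.round(s['time_s'],2),'tcp',np.round(s['tcp_pos'],4),'w',round(s['gripper_width'],3),'F',np.round(s['wrist_force'],1),'j',np.round(s['joints']))
    print('shift',np.round(t/.75,4),'turn',np.round(w/np.pi,4),'rows',np.linalg.norm(t)/.0417,np.degrees(np.linalg.norm(w))/7.16)
E
python3 -c "
from h import *
plan([.513,.231,.3],down(186.7))"
```

```text
t 1.55 tcp [0.1803 0.5984 0.2415] w 0.999 F [0.  0.1 0.4] j [ 88.  22.   0.  -0. -68. -15.]
shift [-0.0779  0.341  -0.566 ] turn [ 0.3696 -0.     -0.    ] rows 11.967749878145318 9.291157761652778
```

play_rows --commands '[{"fingers": -1, "tx": -0.078, "ty": 0.341, "tz": -0.566, "ax": 0.37, "ay": 0, "az": 0}, {"fingers": -1, "tx": -0.078, "ty": 0.341, "tz": -0.566, "ax": 0.37, "ay": 0, "az": 0}, {"fingers": -1, "tx": -0.078, "ty": 0.341, "tz": -0.566, "ax": 0.37, "ay": 0, "az": 0}, {"fingers": -1, "tx": -0.078, "ty": 0.341, "tz": -0.566, "ax": 0.37, "ay": 0, "az": 0}, {"fingers": -1, "tx": -0.078, "ty": 0.341, "tz": -0.566, "ax": 0.37, "ay": 0, "az": 0}]'

```text
time_s: 1.97
tcp_pos: [0.3201, 0.4435, 0.2664]
ee_rot: [[0.0, -0.798, -0.603], [0.0, -0.603, 0.798], [-1.0, -0.0, 0.0]]
wrist_force: [1.1, 0.1, -0.5]
gripper_width: 1.001
```

```bash
python3 -c "
from h import *
plan([.513,.231,.3],down(186.7))"
```

```text
t 1.97 tcp [0.3201 0.4435 0.2664] w 1.001 F [ 1.1  0.1 -0.5] j [ 71.  13.  -8.   0. -68. -34.]
shift [-0.0448 -0.0342 -0.3811] turn [1.689e-01 1.000e-04 1.000e-04] rows 6.929581720905057 4.246651343493155
```

play_rows --commands '[{"fingers": -1, "tx": -0.045, "ty": -0.034, "tz": -0.381, "ax": 0.169, "ay": 0, "az": 0}, {"fingers": -1, "tx": -0.045, "ty": -0.034, "tz": -0.381, "ax": 0.169, "ay": 0, "az": 0}, {"fingers": -1, "tx": -0.045, "ty": -0.034, "tz": -0.381, "ax": 0.169, "ay": 0, "az": 0}, {"fingers": -1, "tx": -0.045, "ty": -0.034, "tz": -0.381, "ax": 0.169, "ay": 0, "az": 0}, {"fingers": -1, "tx": -0.045, "ty": -0.034, "tz": -0.381, "ax": 0.169, "ay": 0, "az": 0}]'

```text
time_s: 2.38
tcp_pos: [0.46, 0.2908, 0.291]
ee_rot: [[0.001, -0.993, -0.117], [0.001, -0.117, 0.993], [-1.0, -0.001, 0.001]]
wrist_force: [1.1, 0.6, -0.2]
gripper_width: 1.003
```

```bash
python3 -c "
from h import *
s=r.sense();p=viewer.capture('wrist');save(p,'w1')
for k in('mould_red','mould_red_edge','inspection_camera','camera_stand'):
    print(k,[(np.round(a['uv']),round(a['score'],2)) for a in spotter.find_in(k,p)[:3]])
print('exp edge',proj(p,[.513,.231,.134],s))
plan([.513,.231,.3],down(186.7))"
```

```text
mould_red [(array([276., 138.]), 0.8)]
mould_red_edge [(array([275., 134.]), 0.65)]
inspection_camera []
camera_stand []
exp edge [264.93683637 153.48941133]
t 2.63 tcp [0.459  0.2923 0.2902] w 1.001 F [-0.5 -0.2  0.1] j [ 50.  12.  -6.  -0. -71. -43.]
shift [-0.0131 -0.0616 -0.0899] turn [ 0.0014  0.0001 -0.0001] rows 1.9738724180631937 0.03637836205291576
```

View pics/w1.png

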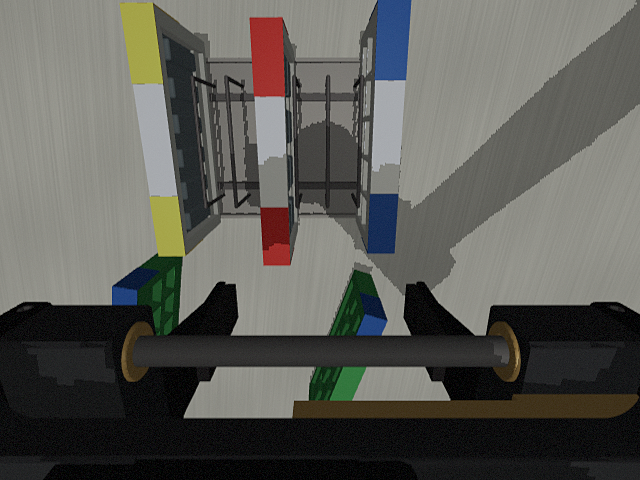

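```bash
python3 -c "
from h import *
i=cv2.imread('pics/w1.png');a=cv2.resize(i[10:270,120:420],(450,390),interpolation=cv2.INTER_CUBIC)
b=cv2.resize(cv2.imread('pics/scene.png')[175:270,290:350],(340,540),interpolation=cv2.INTER_CUBIC)
o=np.zeros((540,790,3),np.uint8);o[:390,:450]=a;o[:,450:]=b
o=np.clip(o.astype(float)*1.7,0,255).astype(np.uint8);cv2.imwrite('pics/z2.png',o)
s=r.sense();p=viewer.capture('wrist');np.set_printoptions(precision=4,suppress=True)
g=cv2.cvtColor(p['image'],cv2.COLOR_RGB2HSV);m=((g[...,0]<8)|(g[...,0]>172))&(g[...,1]>150)&(g[...,2]>90)
v,u=np.nonzero(m);c=cv2.boxPoints(cv2.minAreaRect(np.c_[u,v].astype(np.float32)));print(c)
e=[plane(p,q,.134,s) for q in((250,18),(283,17),(263,265),(291,265))];e=np.array(e);print(e,e.mean(0));y=e[0]+e[1]-e[2]-e[3];print(np.linalg.norm(y)/2,np.degrees(np.arctan2(y[1],y[0])))
"
```

```text
[[248.4793  14.0226]
 [280.8962  12.6132]
 [291.7755 262.8358]
 [259.3585 264.2453]]
[[0.5303 0.1355 0.134 ]
 [0.5058 0.1318 0.134 ]
 [0.5064 0.3328 0.134 ]
 [0.4807 0.3297 0.134 ]] [0.5058 0.2325 0.134 ]
0.19910267333007925 -82.92913612346182
```

View pics/z2.png

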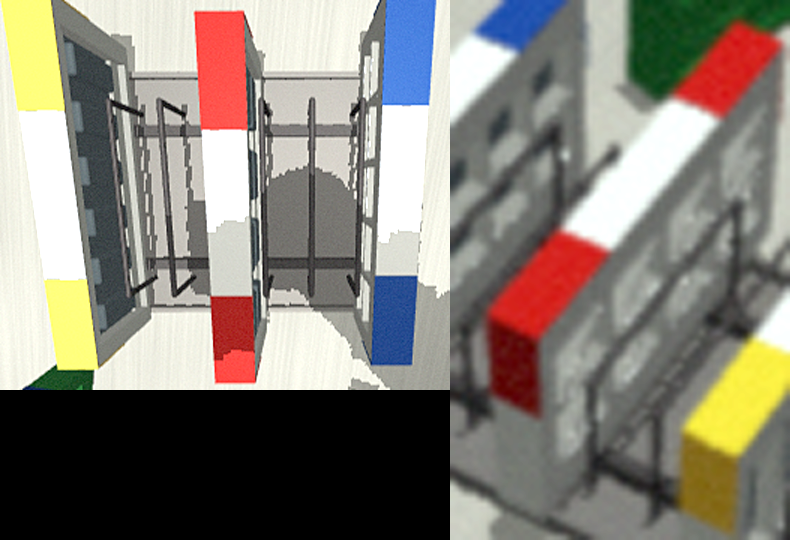

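The wrist view shows the red edge at (270,140), with the pads clear of its neighbours. I can't tell yet which broad side of red has the cavities: blue shows clear cavities at +x, while red's +x side shows light blobs. I'll settle that once the mould is lifted.

play_rows --commands '[{"fingers": -1, "tx": -0.013, "ty": -0.06, "tz": -0.09, "ax": 0.001, "ay": 0, "az": 0}, {"fingers": -1, "tx": -0.013, "ty": -0.06, "tz": -0.09, "ax": 0.001, "ay": 0, "az": 0}, {"fingers": -1, "tx": -0.013, "ty": -0.06, "tz": -0.09, "ax": 0.001, "ay": 0, "az": 0}, {"fingers": -1, "tx": -0.013, "ty": -0.06, "tz": -0.09, "ax": 0.001, "ay": 0, "az": 0}, {"fingers": -1, "tx": -0.013, "ty": -0.06, "tz": -0.09, "ax": 0.001, "ay": 0, "az": 0}]'

```text
time_s: 3.1
tcp_pos: [0.5112, 0.232, 0.2997]
ee_rot: [[-0.001, -0.993, -0.12], [-0.0, -0.12, 0.993], [-1.0, 0.001, 0.0]]
wrist_force: [0.4, -0.5, -1.0]
gripper_width: 1.0
```

```bash
python3 -c "
from h import *
np.set_printoptions(precision=4,suppress=True)
s=r.sense();p=viewer.capture('wrist');save(p,'w2')
for q in spotter.silhouettes('mould_red',p)[:2]: print(q['uv'],q['score'],q['region'].sum())
g=cv2.cvtColor(p['image'],cv2.COLOR_RGB2HSV);m=(((g[...,0]<8)|(g[...,0]>172))&(g[...,1]>150)&(g[...,2]>60)).astype(np.uint8)
n,l,st,ce=cv2.connectedComponentsWithStats(m)
for k in range(1,n):
  if st[k,4]>150:print(st[k],ce[k],plane(p,ce[k],.134,s))
print('exp ends',[proj(p,[.51+a*.1*np.cos(np.radians(97)),.231+a*.1*np.sin(np.radians(97)),.134],s) for a in(1,-1)])
plan([.51,.231,.122],down(186.7))"
```

```text
[323.5, 213.5] 0.6 5677
[ 309  110   30   66 1906] [323.6369 142.1091] [0.5163 0.1575 0.134 ]
[ 311  272   25   50 1235] [322.9798 296.2057] [0.4989 0.3022 0.134 ]
exp ends [array([320.6689, 321.366 ]), array([320.4356, 109.2334])]
t 3.2 tcp [0.511  0.2323 0.2998] w 0.997 F [0.3 0.3 0.1] j [ 41.  14.  -3.  -0. -73. -34.]
shift [ 0.2371  0.0013 -0.0015] turn [ 0.0014 -0.     -0.0002] rows 4.263842787205122 0.03612163549256624
```

View pics/w2.png

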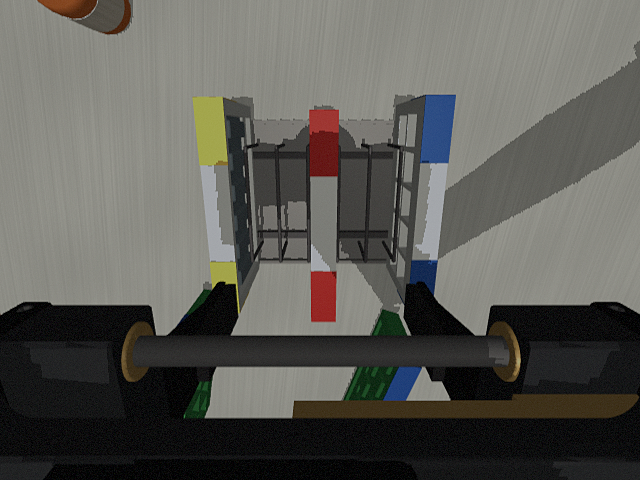

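The red edge runs from (323,110) to (323,321), matching my prediction to within 3 px, and it sits centred between the pads. I'll descend and grip.

play_rows --commands '[{"fingers": -1, "tx": 0.05, "ty": 0.004, "tz": -0.0015, "ax": 0, "ay": 0, "az": 0}, {"fingers": -1, "tx": 0.1, "ty": 0.004, "tz": -0.0015, "ax": 0, "ay": 0, "az": 0}, {"fingers": -1, "tx": 0.15, "ty": 0.004, "tz": -0.0015, "ax": 0, "ay": 0, "az": 0}, {"fingers": -1, "tx": 0.2, "ty": 0.004, "tz": -0.0015, "ax": 0, "ay": 0, "az": 0}, {"fingers": -1, "tx": 0.237, "ty": 0.004, "tz": -0.0015, "ax": 0, "ay": 0, "az": 0}]'

```text
time_s: 3.62
tcp_pos: [0.5069, 0.2299, 0.1194]
ee_rot: [[-0.003, -0.993, -0.121], [-0.002, -0.121, 0.993], [-1.0, 0.003, -0.001]]
wrist_force: [-0.7, 1.1, -1.0]
gripper_width: 1.003
```

play_rows --commands '[{"fingers": -1, "tx": 0, "ty": 0, "tz": 0, "ax": 0, "ay": 0, "az": 0}, {"fingers": 1, "tx": 0, "ty": 0, "tz": 0, "ax": 0, "ay": 0, "az": 0}, {"fingers": 1, "tx": 0, "ty": 0, "tz": 0, "ax": 0, "ay": 0, "az": 0}, {"fingers": 1, "tx": 0, "ty": 0, "tz": 0, "ax": 0, "ay": 0, "az": 0}, {"fingers": 1, "tx": 0, "ty": 0, "tz": 0, "ax": 0, "ay": 0, "az": 0}]'

```text
time_s: 4.03
tcp_pos: [0.5101, 0.2306, 0.1246]
ee_rot: [[0.004, -0.993, -0.119], [0.003, -0.119, 0.993], [-1.0, -0.004, 0.002]]
wrist_force: [-0.3, 0.6, 0.2]
gripper_width: 0.781
```

play_rows --commands '[{"fingers": 1, "tx": 0, "ty": 0, "tz": 0, "ax": 0, "ay": 0, "az": 0}, {"fingers": 1, "tx": 0, "ty": 0, "tz": 0, "ax": 0, "ay": 0, "az": 0}, {"fingers": 1, "tx": 0, "ty": 0, "tz": 0, "ax": 0, "ay": 0, "az": 0}, {"fingers": 1, "tx": 0, "ty": 0, "tz": 0, "ax": 0, "ay": 0, "az": 0}]'

```text
time_s: 4.37
tcp_pos: [0.5092, 0.2295, 0.1226]
ee_rot: [[0.0, -0.993, -0.119], [0.0, -0.119, 0.993], [-1.0, -0.0, 0.0]]
wrist_force: [0.5, 0.5, -0.2]
gripper_width: 0.475
```

play_rows --commands '[{"fingers": 1, "tx": 0, "ty": 0, "tz": 0, "ax": 0, "ay": 0, "az": 0}, {"fingers": 1, "tx": 0, "ty": 0, "tz": 0, "ax": 0, "ay": 0, "az": 0}, {"fingers": 1, "tx": 0, "ty": 0, "tz": 0, "ax": 0, "ay": 0, "az": 0}, {"fingers": 1, "tx": 0, "ty": 0, "tz": 0, "ax": 0, "ay": 0, "az": 0}, {"fingers": 1, "tx": 0, "ty": 0, "tz": 0, "ax": 0, "ay": 0, "az": 0}]'

```text
time_s: 4.78
tcp_pos: [0.509, 0.2294, 0.1223]
ee_rot: [[-0.0, -0.993, -0.119], [-0.0, -0.119, 0.993], [-1.0, 0.0, -0.0]]
wrist_force: [-0.5, 0.6, 0.9]
gripper_width: 0.274
```

play_rows --commands '[{"fingers": 1, "tx": 0, "ty": 0, "tz": 0, "ax": 0, "ay": 0, "az": 0}, {"fingers": 1, "tx": -0.02, "ty": 0, "tz": 0, "ax": 0, "ay": 0, "az": 0}, {"fingers": 1, "tx": -0.05, "ty": 0, "tz": 0, "ax": 0, "ay": 0, "az": 0}, {"fingers": 1, "tx": -0.08, "ty": 0, "tz": 0, "ax": 0, "ay": 0, "az": 0}, {"fingers": 1, "tx": -0.11, "ty": 0, "tz": 0, "ax": 0, "ay": 0, "az": 0}]'

```text
time_s: 5.2
tcp_pos: [0.5082, 0.229, 0.2043]
ee_rot: [[-0.003, -0.993, -0.118], [-0.001, -0.118, 0.993], [-1.0, 0.003, -0.001]]
wrist_force: [0.7, 0.6, -2.7]
gripper_width: 0.272
```

play_rows --commands '[{"fingers": 1, "tx": -0.03, "ty": 0, "tz": 0, "ax": 0, "ay": 0, "az": 0}, {"fingers": 1, "tx": -0.06, "ty": 0, "tz": 0, "ax": 0, "ay": 0, "az": 0}, {"fingers": 1, "tx": -0.09, "ty": 0, "tz": 0, "ax": 0, "ay": 0, "az": 0}, {"fingers": 1, "tx": -0.12, "ty": 0, "tz": 0, "ax": 0, "ay": 0, "az": 0}, {"fingers": 1, "tx": -0.14, "ty": 0, "tz": 0, "ax": 0, "ay": 0, "az": 0}]'

```text
time_s: 5.62
tcp_pos: [0.509, 0.2295, 0.311]
ee_rot: [[0.0, -0.993, -0.119], [0.001, -0.119, 0.993], [-1.0, -0.0, 0.001]]
wrist_force: [0.4, 0.2, -3.5]
gripper_width: 0.273
```

```bash
python3 -c "
from h import *
S=viewer.capture('scene');save(S,'s2');D=viewer.capture('side');save(D,'d2')
f=lambda p,w:(lambda c:cv2.resize(cv2.cvtColor(p['image'],cv2.COLOR_RGB2BGR)[int(c[1])-60:int(c[1])+75,int(c[0])-65:int(c[0])+65],(400,415),interpolation=cv2.INTER_CUBIC))(proj(p,w))
o=np.hstack([f(p,[.51,.23,.27]) for p in(S,D)]).astype(float)*1.5
cv2.imwrite('pics/z3.png',np.clip(o,0,255).astype(np.uint8))
plan([.51,.231,.33],down(186.7))"
```

```text
t 5.72 tcp [0.5098 0.23   0.3118] w 0.275 F [ 0.7  1.9 -2.7] j [ 41.  13.  -2.   0. -74. -34.]
shift [-0.0242 -0.0005  0.0013] turn [0.0006 0.0008 0.0013] rows 0.43648495450129854 0.041465800131698365
```

View pics/z3.png

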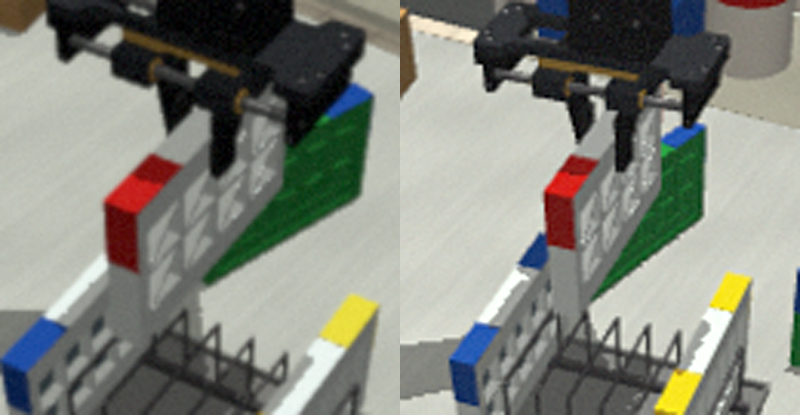

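Lifted cleanly (width 0.274, which is 24 mm). The +x side shows pale triangular shapes in a grid. I'll turn the mould to compare the other side before committing.

play_rows --commands '[{"fingers": 1, "tx": -0.02, "ty": 0, "tz": 0, "ax": -0.035, "ay": 0, "az": 0}, {"fingers": 1, "tx": -0.03, "ty": 0, "tz": 0, "ax": -0.073, "ay": 0, "az": 0}, {"fingers": 1, "tx": -0.03, "ty": 0, "tz": 0, "ax": -0.112, "ay": 0, "az": 0}, {"fingers": 1, "tx": -0.03, "ty": 0, "tz": 0, "ax": -0.151, "ay": 0, "az": 0}, {"fingers": 1, "tx": -0.03, "ty": 0, "tz": 0, "ax": -0.19, "ay": 0, "az": 0}]'

```text
time_s: 6.13
tcp_pos: [0.5081, 0.2292, 0.3295]
ee_rot: [[-0.004, -0.751, -0.66], [-0.002, -0.66, 0.751], [-1.0, 0.004, 0.002]]
wrist_force: [0.5, 0.8, -4.2]
gripper_width: 0.27
```

play_rows --commands '[{"fingers": 1, "tx": 0, "ty": 0, "tz": 0, "ax": -0.039, "ay": 0, "az": 0}, {"fingers": 1, "tx": 0, "ty": 0, "tz": 0, "ax": -0.078, "ay": 0, "az": 0}, {"fingers": 1, "tx": 0, "ty": 0, "tz": 0, "ax": -0.117, "ay": 0, "az": 0}, {"fingers": 1, "tx": 0, "ty": 0, "tz": 0, "ax": -0.156, "ay": 0, "az": 0}, {"fingers": 1, "tx": 0, "ty": 0, "tz": 0, "ax": -0.19, "ay": 0, "az": 0}]'

```text
time_s: 6.55
tcp_pos: [0.5081, 0.2292, 0.3293]
ee_rot: [[-0.005, -0.25, -0.968], [-0.002, -0.968, 0.25], [-1.0, 0.003, 0.004]]
wrist_force: [0.1, 0.1, -4.2]
gripper_width: 0.272
```

play_rows --commands '[{"fingers": 1, "tx": 0, "ty": 0, "tz": 0, "ax": -0.039, "ay": 0, "az": 0}, {"fingers": 1, "tx": 0, "ty": 0, "tz": 0, "ax": -0.078, "ay": 0, "az": 0}, {"fingers": 1, "tx": 0, "ty": 0, "tz": 0, "ax": -0.11, "ay": 0, "az": 0}, {"fingers": 1, "tx": 0, "ty": 0, "tz": 0, "ax": -0.137, "ay": 0, "az": 0}, {"fingers": 1, "tx": 0, "ty": 0, "tz": 0, "ax": -0.137, "ay": 0, "az": 0}]'

```text
time_s: 6.97
tcp_pos: [0.5081, 0.2292, 0.3295]
ee_rot: [[-0.004, 0.173, -0.985], [-0.002, -0.985, -0.173], [-1.0, 0.001, 0.005]]
wrist_force: [-0.8, -0.2, -4.1]
gripper_width: 0.278
```

```bash
python3 -c "
from h import *
S=viewer.capture('scene');save(S,'s3');D=viewer.capture('side');save(D,'d3')
f=lambda p,w:(lambda c:cv2.resize(cv2.cvtColor(p['image'],cv2.COLOR_RGB2BGR)[int(c[1])-60:int(c[1])+75,int(c[0])-65:int(c[0])+65],(400,415),interpolation=cv2.INTER_CUBIC))(proj(p,w))
o=np.hstack([f(p,[.51,.23,.28]) for p in(S,D)]).astype(float)*1.5
cv2.imwrite('pics/z4.png',np.clip(o,0,255).astype(np.uint8))
plan([.51,.231,.33],down(280))"
```

```text
t 7.07 tcp [0.5085 0.2293 0.3304] w 0.272 F [-0.9  0.1 -4.1] j [ 41.  13.  -0.  -0. -77.  59.]
shift [ 0.0005 -0.0019 -0.0024] turn [-0.0015  0.0011 -0.0003] rows 0.05557926455361939 0.046574150438521714
```

View pics/z4.png

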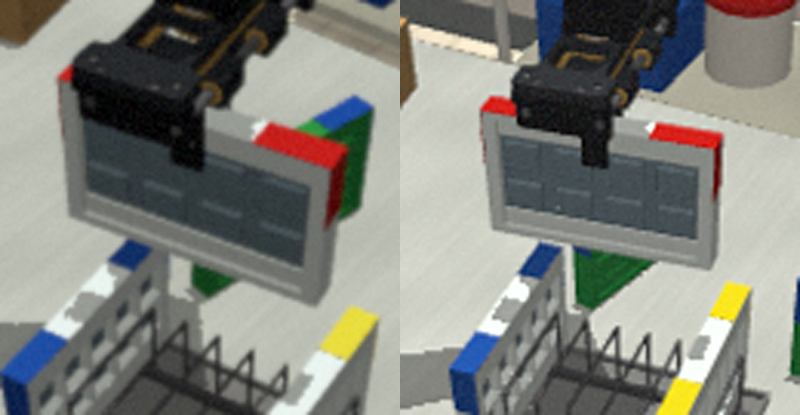

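This side is the back: a recessed dark panel with ribs. So the cavity side is the original +x side, and the final jaw yaw is about 100°. Next I'll refine the camera pose.

```bash
python3 -c "
import cv2,numpy as np
a=cv2.imread('pics/s3.png')[360:480,125:315];b=cv2.imread('pics/d3.png')[310:480,210:350]
a=cv2.resize(a,None,fx=2,fy=2,interpolation=cv2.INTER_CUBIC);b=cv2.resize(b,None,fx=3,fy=3,interpolation=cv2.INTER_CUBIC)
o=np.zeros((510,800,3),np.uint8);o[:240,:380]=a;o[:,380:]=b
cv2.imwrite('pics/z5.png',np.clip(o*1.8,0,255).astype(np.uint8))"
```

```text
(no output)
```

View pics/z5.png

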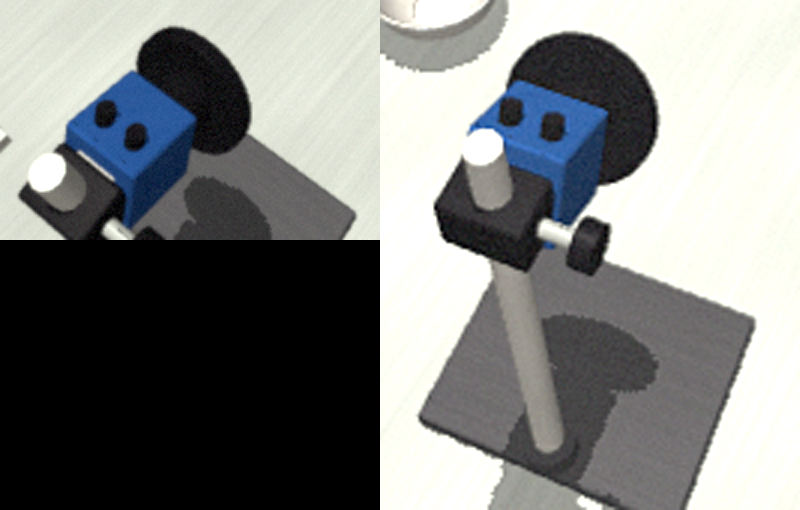

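The blow-up shows the ring, post top and base, and three foot corners clearly. I'll fit one stand pose (x, y, yaw) to all of them.

```bash
python3 -c "
from h import *
from scipy.optimize import least_squares
np.set_printoptions(precision=4,suppress=True)
S=viewer.capture('scene');D=viewer.capture('side')
d=lambda u,v:np.array([(u-380)/3+210,v/3+310]);c=lambda u,v:np.array([u/2+125,v/2+360])
obs=[(D,d(754,321),(-.075,1,.014)),(D,d(421,417),(.075,-1,.014)),(D,d(684,508),(.075,1,.014)),(D,d(547,448),(.06,0,.014)),(D,d(485,147),(.06,0,.38)),(S,c(355,215),(-.075,1,.014)),(S,c(47,175),(.06,0,.38)),(D,d(583,109),(-.043,0,.277)),(S,c(194,91),(-.043,0,.277))]
def res(q,ret=0):
    co,si=np.cos(q[2]),np.sin(q[2]);o=[]
    for p,uv,(a,b,z) in obs:
        b*=.095
        o.append(proj(p,[q[0]+a*co-b*si,q[1]+a*si+b*co,z])-uv)
    return np.array(o) if ret else np.ravel(o)
q=least_squares(res,[.72,-.31,-1.4],loss='soft_l1').x
print(q[:2],np.degrees(q[2]));print(res(q,1))
h=np.array([np.cos(q[2]),np.sin(q[2]),0]);a=np.radians(25);X=h*np.cos(a)+[0,0,np.sin(a)];Z=-h*np.sin(a)+[0,0,np.cos(a)];Y=np.cross(Z,X)
lens=np.array([q[0],q[1],.275])-.048*h;show=lens-.2*X
tcp=show-.012*X+.048*Z
R=np.c_[-Z,-X,np.cross(-Z,-X)]
print('lens',lens,'show',show,'tcp',tcp,'R',R);np.savez('goal.npz',tcp=tcp,R=R,X=X,Y=Y,Z=Z,lens=lens,show=show)
plan([.60,.12,.36],down(186.7))"
```

```text
[ 0.7251 -0.298 ] -84.08963289123301
[[ 0.1772 -1.6617]
 [-2.535   0.4821]
 [-3.153   7.2736]
 [ 1.0645  0.7197]
 [-1.3272  0.4926]
 [ 0.5121 -0.6538]
 [-0.3349  0.7395]
 [ 1.8938 -3.1423]
 [ 5.2406 -4.7984]]
lens [ 0.7202 -0.2502  0.275 ] show [ 0.7015 -0.0699  0.1905] tcp [ 0.6983 -0.039   0.2289] R [[ 0.0435 -0.0933  0.9947]
 [-0.4204  0.9015  0.103 ]
 [-0.9063 -0.4226 -0.    ]]
t 7.17 tcp [0.5088 0.2294 0.3312] w 0.271 F [ 0.5  0.4 -3.3] j [ 41.  13.  -0.  -0. -77.  59.]
shift [-0.0384  0.1644 -0.095 ] turn [ 0.5171  0.0003 -0.0006] rows 3.4847841185319015 12.999395009113831
```

```bash
python3 -c "
from h import *
from scipy.optimize import least_squares
np.set_printoptions(precision=4,suppress=True)
S=viewer.capture('scene');D=viewer.capture('side')
d=lambda u,v:np.array([(u-380)/3+210,v/3+310]);c=lambda u,v:np.array([u/2+125,v/2+360])
obs=[(D,d(754,321),(-.075,1,.014)),(D,d(421,417),(.075,-1,.014)),(D,d(547,448),(.06,0,.014)),(D,d(485,147),(.06,0,.38)),(S,c(355,215),(-.075,1,.014)),(S,c(47,175),(.06,0,.38))]
ring=tri([ray(D,d(583,109)),ray(S,c(194,91))])
def res(q,ret=0):
    co,si=np.cos(q[2]),np.sin(q[2]);o=[]
    for p,uv,(a,b,z) in obs:
        b*=.095
        o.append(proj(p,[q[0]+a*co-b*si,q[1]+a*si+b*co,z])-uv)
    o.append([500*((ring[0]-q[0])*-si+(ring[1]-q[1])*co),0]) # ring on the axis
    return np.array(o) if ret else np.ravel(o)
q=least_squares(res,[.72,-.31,-1.4],loss='soft_l1').x
print('ring',ring,q[:2],np.degrees(q[2]));print(res(q,1))
h=np.array([np.cos(q[2]),np.sin(q[2]),0]);a=np.radians(25);X=h*np.cos(a)+[0,0,np.sin(a)];Z=-h*np.sin(a)+[0,0,np.cos(a)];Y=np.cross(Z,X)
lens=np.array([q[0],q[1],.275])-.048*h;show=lens-.2*X
tcp=show-.012*X+.048*Z
R=np.c_[-Z,-X,np.cross(-Z,-X)]
print('ring in cam',(ring-lens)@np.c_[X,Y,Z]);print('lens',lens,'show',show,'tcp',tcp);np.savez('goal.npz',tcp=tcp,R=R,X=X,Y=Y,Z=Z,lens=lens,show=show)
"
```

```text
ring [ 0.7226 -0.2649  0.2823] [ 0.7256 -0.2974] -84.71897239866908
[[ 0.6743 -1.239 ]
 [-2.274  -0.3378]
 [ 1.1089  0.4118]
 [-1.2489  0.128 ]
 [ 0.9626  0.0348]
 [-0.0568  0.1633]
 [-0.0034  0.    ]]
ring in cam [ 0.017  -0.      0.0001]
lens [ 0.7211 -0.2496  0.275 ] show [ 0.7045 -0.0691  0.1905] tcp [ 0.7016 -0.0381  0.2289]
```

play_rows --commands '[{"fingers": 1, "tx": -0.01, "ty": 0.033, "tz": -0.019, "ax": 0.039, "ay": 0, "az": 0}, {"fingers": 1, "tx": -0.02, "ty": 0.066, "tz": -0.038, "ax": 0.077, "ay": 0, "az": 0}, {"fingers": 1, "tx": -0.03, "ty": 0.1, "tz": -0.057, "ax": 0.115, "ay": 0, "az": 0}, {"fingers": 1, "tx": -0.038, "ty": 0.13, "tz": -0.076, "ax": 0.153, "ay": 0, "az": 0}, {"fingers": 1, "tx": -0.038, "ty": 0.164, "tz": -0.095, "ax": 0.19, "ay": 0, "az": 0}]'

```text
time_s: 7.68
tcp_pos: [0.6016, 0.1199, 0.3625]
ee_rot: [[0.003, -0.417, -0.909], [0.001, -0.909, 0.417], [-1.0, -0.002, -0.002]]
wrist_force: [0.4, 1.1, -2.1]
gripper_width: 0.275
```

play_rows --commands '[{"fingers": 1, "tx": 0, "ty": 0, "tz": 0, "ax": 0.039, "ay": 0, "az": 0}, {"fingers": 1, "tx": 0, "ty": 0, "tz": 0, "ax": 0.078, "ay": 0, "az": 0}, {"fingers": 1, "tx": 0, "ty": 0, "tz": 0, "ax": 0.117, "ay": 0, "az": 0}, {"fingers": 1, "tx": 0, "ty": 0, "tz": 0, "ax": 0.156, "ay": 0, "az": 0}, {"fingers": 1, "tx": 0, "ty": 0, "tz": 0, "ax": 0.195, "ay": 0, "az": 0}]'

```text
time_s: 8.1
tcp_pos: [0.6004, 0.1204, 0.3605]
ee_rot: [[-0.0, -0.865, -0.502], [0.0, -0.502, 0.865], [-1.0, 0.0, 0.0]]
wrist_force: [0.7, 0.8, -3.8]
gripper_width: 0.271
```

play_rows --commands '[{"fingers": 1, "tx": 0, "ty": 0, "tz": 0, "ax": 0.039, "ay": 0, "az": 0}, {"fingers": 1, "tx": 0, "ty": 0, "tz": 0, "ax": 0.078, "ay": 0, "az": 0}, {"fingers": 1, "tx": 0, "ty": 0, "tz": 0, "ax": 0.117, "ay": 0, "az": 0}, {"fingers": 1, "tx": 0, "ty": 0, "tz": 0, "ax": 0.156, "ay": 0, "az": 0}, {"fingers": 1, "tx": 0, "ty": 0, "tz": 0, "ax": 0.195, "ay": 0, "az": 0}]'

```text
time_s: 8.52
tcp_pos: [0.6003, 0.1206, 0.3605]
ee_rot: [[-0.0, -0.996, 0.086], [0.0, 0.086, 0.996], [-1.0, 0.0, 0.0]]
wrist_force: [-0.1, -0.3, -3.7]
gripper_width: 0.272
```

```bash
python3 -c "
from h import *
g=np.load('goal.npz');plan([.68,.03,.34],down(100));plan(g['tcp']+[0,.02,.08],g['R']);print(r.sense()['ee_rot'])"
```

```text
t 8.52 tcp [0.6003 0.1206 0.3605] w 0.272 F [-0.1 -0.3 -3.7] j [ 26.  18.  11.  -0. -83. -31.]
shift [ 0.0273 -0.1162 -0.1112] turn [ 4.171e-01 -1.000e-04 -1.000e-04] rows 2.934431763253042 10.485719387604004
t 8.52 tcp [0.6003 0.1206 0.3605] w 0.272 F [-0.1 -0.3 -3.7] j [ 26.  18.  11.  -0. -83. -31.]
shift [ 0.0688 -0.1504 -0.1726] turn [ 0.4358  0.0965 -0.1157] rows 4.299391089348388 11.591996359875806
[[-4.12025426e-04 -9.96311962e-01  8.58038762e-02]
 [ 4.30287601e-05  8.58038657e-02  9.96312047e-01]
 [-9.99999914e-01  4.14197930e-04  7.51669399e-06]]
```

play_rows --commands '[{"fingers": 1, "tx": 0, "ty": 0, "tz": 0, "ax": 0.039, "ay": 0, "az": 0}, {"fingers": 1, "tx": 0, "ty": 0, "tz": 0, "ax": 0.078, "ay": 0, "az": 0}, {"fingers": 1, "tx": 0, "ty": 0, "tz": 0, "ax": 0.117, "ay": 0, "az": 0}, {"fingers": 1, "tx": 0, "ty": 0, "tz": 0, "ax": 0.156, "ay": 0, "az": 0}, {"fingers": 1, "tx": 0, "ty": 0, "tz": 0, "ax": 0.195, "ay": 0, "az": 0}]'

```text
time_s: 8.93
tcp_pos: [0.6003, 0.1206, 0.3606]
ee_rot: [[-0.0, -0.766, 0.643], [0.0, 0.643, 0.766], [-1.0, 0.0, -0.0]]
wrist_force: [-0.5, -0.8, -3.6]
gripper_width: 0.274
```

play_rows --commands '[{"fingers": 1, "tx": 0, "ty": 0, "tz": 0, "ax": 0.039, "ay": 0, "az": 0}, {"fingers": 1, "tx": 0, "ty": 0, "tz": 0, "ax": 0.078, "ay": 0, "az": 0}, {"fingers": 1, "tx": 0, "ty": 0, "tz": 0, "ax": 0.117, "ay": 0, "az": 0}, {"fingers": 1, "tx": 0, "ty": 0, "tz": 0, "ax": 0.156, "ay": 0, "az": 0}, {"fingers": 1, "tx": 0, "ty": 0, "tz": 0, "ax": 0.195, "ay": 0, "az": 0}]'

```text
time_s: 9.35
tcp_pos: [0.6003, 0.1206, 0.3605]
ee_rot: [[-0.0, -0.257, 0.966], [0.0, 0.966, 0.257], [-1.0, 0.0, -0.0]]
wrist_force: [-0.5, -0.4, -3.9]
gripper_width: 0.274
```

```bash
python3 -c "
from h import *
g=np.load('goal.npz');plan(g['tcp']+[0,.03,.1],g['R'])"
```

```text
t 9.35 tcp [0.6003 0.1206 0.3605] w 0.274 F [-0.5 -0.4 -3.9] j [  26.   18.   11.   -0.  -83. -102.]
shift [ 0.0421 -0.2005  0.0865] turn [ 0.0525  0.0115 -0.1386] rows 3.9989981341490775 3.7373424507040807
```

play_rows --commands '[{"fingers": 1, "tx": 0.008, "ty": -0.04, "tz": 0.017, "ax": 0.011, "ay": 0.002, "az": -0.028}, {"fingers": 1, "tx": 0.016, "ty": -0.08, "tz": 0.034, "ax": 0.021, "ay": 0.004, "az": -0.056}, {"fingers": 1, "tx": 0.024, "ty": -0.12, "tz": 0.051, "ax": 0.032, "ay": 0.006, "az": -0.084}, {"fingers": 1, "tx": 0.033, "ty": -0.16, "tz": 0.068, "ax": 0.042, "ay": 0.009, "az": -0.112}, {"fingers": 1, "tx": 0.042, "ty": -0.2005, "tz": 0.0865, "ax": 0.0525, "ay": 0.0115, "az": -0.1386}]'

```text
time_s: 9.77
tcp_pos: [0.7035, -0.0079, 0.3293]
ee_rot: [[0.044, -0.088, 0.995], [-0.423, 0.901, 0.098], [-0.905, -0.425, 0.002]]
wrist_force: [-0.2, 0.4, -3.5]
gripper_width: 0.275
```

play_rows --commands '[{"fingers": 1, "tx": 0, "ty": 0, "tz": 0, "ax": 0, "ay": 0, "az": 0}, {"fingers": 1, "tx": 0, "ty": 0, "tz": 0, "ax": 0, "ay": 0, "az": 0}]'

```text
time_s: 9.93
tcp_pos: [0.7026, -0.0079, 0.3258]
ee_rot: [[0.037, -0.09, 0.995], [-0.421, 0.902, 0.097], [-0.906, -0.423, -0.005]]
wrist_force: [0.4, 0.7, -3.6]
gripper_width: 0.273
```

```bash
python3 -c "
from h import *
g=np.load('goal.npz');plan(g['tcp'],g['R'])"
```

```text
t 9.93 tcp [ 0.7026 -0.0079  0.3258] w 0.273 F [ 0.4  0.7 -3.6] j [  21.   28.    9.   24.  -80. -112.]
shift [ 0.134   0.0185 -0.0046] turn [ 0.002  -0.0006 -0.    ] rows 2.4338346523818015 0.05383109512130923
```

play_rows --commands '[{"fingers": 1, "tx": 0.03, "ty": 0.004, "tz": -0.001, "ax": 0, "ay": 0, "az": 0}, {"fingers": 1, "tx": 0.06, "ty": 0.008, "tz": -0.002, "ax": 0, "ay": 0, "az": 0}, {"fingers": 1, "tx": 0.09, "ty": 0.012, "tz": -0.003, "ax": 0, "ay": 0, "az": 0}, {"fingers": 1, "tx": 0.115, "ty": 0.016, "tz": -0.003, "ax": 0, "ay": 0, "az": 0}, {"fingers": 1, "tx": 0.133, "ty": 0.0185, "tz": -0.003, "ax": 0, "ay": 0, "az": 0}]'

```text
time_s: 10.35
tcp_pos: [0.7026, -0.0368, 0.2323]
ee_rot: [[0.042, -0.089, 0.995], [-0.419, 0.903, 0.099], [-0.907, -0.421, 0.001]]
wrist_force: [-0.8, -0.2, -3.9]
gripper_width: 0.268
```

play_rows --commands '[{"fingers": 1, "tx": 0, "ty": 0, "tz": 0, "ax": 0, "ay": 0, "az": 0}, {"fingers": 1, "tx": 0, "ty": 0, "tz": 0, "ax": 0, "ay": 0, "az": 0}, {"fingers": 1, "tx": 0, "ty": 0, "tz": 0, "ax": 0, "ay": 0, "az": 0}, {"fingers": 1, "tx": 0, "ty": 0, "tz": 0, "ax": 0, "ay": 0, "az": 0}, {"fingers": 1, "tx": 0, "ty": 0, "tz": 0, "ax": 0, "ay": 0, "az": 0}]'

```text
time_s: 10.77
tcp_pos: [0.7039, -0.0364, 0.2348]
ee_rot: [[0.045, -0.089, 0.995], [-0.42, 0.902, 0.1], [-0.907, -0.422, 0.004]]
wrist_force: [0.0, 0.5, -3.6]
gripper_width: 0.276
```

```bash
python3 -c "
from h import *
np.set_printoptions(precision=4,suppress=True)
g=np.load('goal.npz');plan(g['tcp'],g['R'])
S=viewer.capture('scene');D=viewer.capture('side')
B=lambda p:cv2.cvtColor(p['image'],cv2.COLOR_RGB2BGR)
ims=[]
for p in(S,D):
    im=B(p).copy();c=proj(p,g['show']).astype(int)
    k=3;x0,y0=c[0]-66,c[1]-90;a=np.clip(cv2.resize(im[y0:y0+190,x0:x0+133],None,fx=k,fy=k,interpolation=cv2.INTER_CUBIC).astype(float)*1.7,0,255).astype(np.uint8)
    for sy in(-1,1):
        for sz in(-1,1):
            for sx in (0,-.024):
                q=(proj(p,g['show']+g['Y']*.1*sy+g['Z']*.06*sz+g['X']*sx)-[x0,y0])*k;cv2.circle(a,tuple(int(v) for v in q),3,(255,0,255) if sx==0 else (0,255,0),1)
    ims.append(a)
cv2.imwrite('pics/z6.png',np.hstack(ims))"
```

```text
t 10.77 tcp [ 0.7039 -0.0364  0.2348] w 0.276 F [ 0.   0.5 -3.6] j [  19.   30.   -1.   26.  -67. -115.]
shift [ 0.0079  0.0016 -0.0033] turn [ 0.0017  0.002  -0.0002] rows 0.15604258470784518 0.06649933708260833
```

View pics/z6.png

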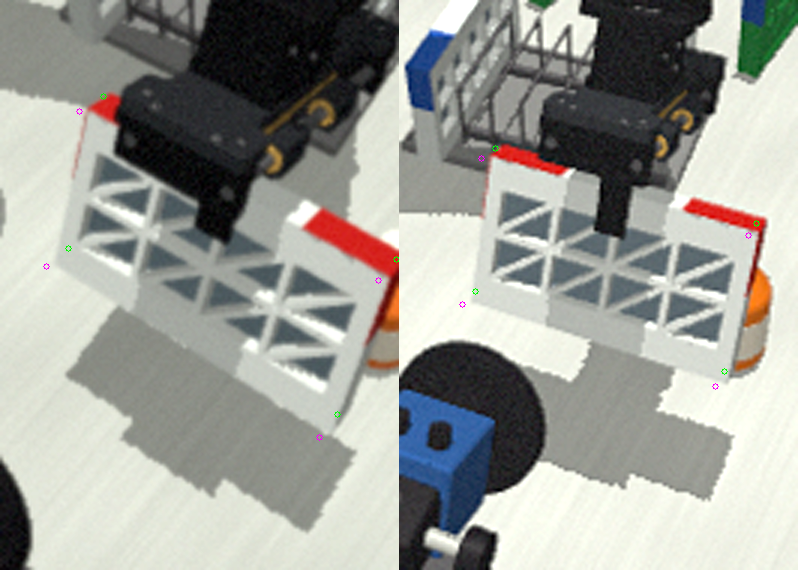

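The cavity side, with its triangular cavities, faces the lens and the red tape is uppermost. The mould sits about 8 mm right (+y) and a few mm high of the predicted corners. I'll make a small correction.

play_rows --commands '[{"fingers": 1, "tx": 0.004, "ty": 0.001, "tz": -0.005, "ax": 0.002, "ay": 0.002, "az": 0}, {"fingers": 1, "tx": 0.008, "ty": 0.0015, "tz": -0.01, "ax": 0.002, "ay": 0.002, "az": 0}, {"fingers": 1, "tx": 0.008, "ty": 0.0015, "tz": -0.01, "ax": 0.002, "ay": 0.002, "az": 0}, {"fingers": 1, "tx": 0.008, "ty": 0.0015, "tz": -0.01, "ax": 0.002, "ay": 0.002, "az": 0}, {"fingers": 1, "tx": 0.008, "ty": 0.0015, "tz": -0.01, "ax": 0.002, "ay": 0.002, "az": 0}]'

```text
time_s: 11.28
tcp_pos: [0.696, -0.0394, 0.2272]
ee_rot: [[0.036, -0.083, 0.996], [-0.421, 0.902, 0.091], [-0.906, -0.423, -0.003]]
wrist_force: [0.1, 0.5, -4.1]
gripper_width: 0.276
```

play_rows --commands '[{"fingers": 1, "tx": 0, "ty": 0, "tz": 0, "ax": 0, "ay": 0, "az": 0}, {"fingers": 1, "tx": 0, "ty": 0, "tz": 0, "ax": 0, "ay": 0, "az": 0}, {"fingers": 1, "tx": 0, "ty": 0, "tz": 0, "ax": 0, "ay": 0, "az": 0}, {"fingers": 1, "tx": 0, "ty": 0, "tz": 0, "ax": 0, "ay": 0, "az": 0}, {"fingers": 1, "tx": 0, "ty": 0, "tz": 0, "ax": 0, "ay": 0, "az": 0}]'

```text
time_s: 11.7
tcp_pos: [0.696, -0.0393, 0.2271]
ee_rot: [[0.036, -0.083, 0.996], [-0.421, 0.902, 0.091], [-0.906, -0.423, -0.003]]
wrist_force: [-0.5, -0.1, -4.4]
gripper_width: 0.275
```

```bash
python3 -c "
from h import *
np.set_printoptions(precision=4,suppress=True)
g=np.load('goal.npz');plan(g['tcp'],g['R'])
S=viewer.capture('scene');D=viewer.capture('side')
B=lambda p:cv2.cvtColor(p['image'],cv2.COLOR_RGB2BGR)
ims=[]
for p in(S,D):
    im=B(p).copy();c=proj(p,g['show']).astype(int)
    k=3;x0,y0=c[0]-66,c[1]-90;a=np.clip(cv2.resize(im[y0:y0+190,x0:x0+133],None,fx=k,fy=k,interpolation=cv2.INTER_CUBIC).astype(float)*1.7,0,255).astype(np.uint8)
    for sy in(-1,1):
        for sz in(-1,1):
            for sx in (0,-.024):
                q=(proj(p,g['show']+g['Y']*.1*sy+g['Z']*.06*sz+g['X']*sx)-[x0,y0])*k;cv2.circle(a,tuple(int(v) for v in q),3,(255,0,255) if sx==0 else (0,255,0),1)
    ims.append(a)
cv2.imwrite('pics/z7.png',np.hstack(ims))"
```

```text
t 11.7 tcp [ 0.696  -0.0393  0.2271] w 0.275 F [-0.5 -0.1 -4.4] j [  19.   30.   -2.   27.  -67. -116.]
shift [-0.0026 -0.0001  0.0076] turn [-0.0001 -0.0009  0.    ] rows 0.14348942716109667 0.023551901450234215
```

View pics/z7.png

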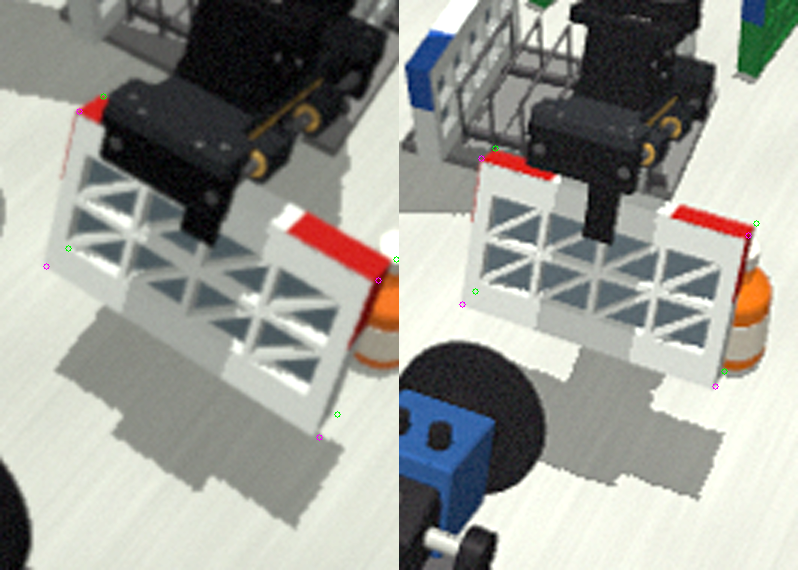

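All four predicted corners of the cavity side now fall on the mould in both views to within about 1 px, and the arm is at rest. Handing in.

```bash
python3 -c "
from h import *
print(np.round(r.sense()['joint_velocities'],2));print(job.finish_job())"
```

```text
[-0.02 -0.02 -0.02  0.1  -0.09  0.06]
the job is handed in; nothing more can be done
None
```

I took the red-taped mould out of the middle slot and handed the job in while holding it still in front of the inspection camera, at about 11.7 s of the 40 s allowed. The hand-in gives no verdict, so the checks below are my own.

- **Cavity side:** I turned the lifted mould to compare both broad sides. The other side is a ribbed, recessed back, so the side with the triangular cavities faces the lens, with the taped edge uppermost.
- **Position:** the first placing was about 8 mm to one side and 6 mm high, so I corrected it. After that, the predicted front corners for the 200 mm pose matched the mould in both fixed cameras to about 1 picture pixel (2–3 mm).
- **Grip and steadiness:** the gripper opening corresponds to the 24 mm slab, the wrist carried a steady load of about 4 N, and joint speeds were at most 0.1°/s.
- **Measurements that disagreed:**
  - My first estimate of the camera stand's pose had two poor points: a foot corner cut off by the picture edge, and the assumed depth of the ring light. I refitted it without the corner and that depth, to about 2 pixels.
  - The wrist camera and the fixed cameras put the mould in the rack about 7 mm apart. A closer look settled that before I gripped it.
- **Other objects:** I saw no sign of contact with the other moulds, bottle, bowl or camera stand, but I did not re-measure their positions at the end.

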